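# Shut the toastie press and hang its keeper loop over the handles

### The job

Put the toastie press away shut: swing its upper shell down without slamming it until the two halves meet edge to edge. Then thread the steel keeper loop over the free ends of the two stacked handles, so that the loop encircles both with its whole band on the handles, and let it hang there upright. Leave the mortar, the jar and the lid organiser where they stand.

Things in the scene. Friction and masses are not known exactly. Their poses are not given: they have to be found in the camera images.
- press: Aluminium toastie press, screwed down, fixed. Origin: centre of the underside of its 150 x 150 mm foot; z up; hinge at its +x side, two black handles stand out along -x. Lower shell 120 x 120 mm, rim (where the halves meet) 70 mm up; upper shell alike, 35 mm high. Lower handle: 24 mm wide (y), x = -60 to -155 mm, z = 58 to 70 mm; when shut the upper one lies on it, to z = 82 mm.
- press_lid (a joint): Hinge angle of the upper shell, rad: 0 = shut, halves edge to edge; about 1.57 = upper shell and handle upright; at most 1.75. A stiff hinge: it stays where it is left and takes about 3 N at the handle to move.
- press_hinge (a point): Middle of the hinge axis, 70 mm up and 66 mm from the press centre at its +x side; the axis runs along the press's y.
- lid_handle_end (a point): Middle of the end face of the upper shell's handle, 221 mm from the hinge axis, moves with the upper shell; the handle's outer face (its upper face when shut) lies 6 mm from it.
- handle_mid (a point): Fixed point on the press: middle of the top face of the lower handle, where the two handles meet when shut, 47.5 mm from the handles' free ends and from the shell wall.
- keeper: Steel keeper loop, 0.2 kg, standing on the shelf: a rectangular band 52 mm wide (y), 52 mm high, 30 mm deep (x), walls 6 mm; its 40 x 40 mm opening goes right through along x. On top in the middle a grip tab 14 (x) x 26 (y) mm, z = 52 to 88 mm. Origin: centre of the underside; z up. A half turn makes no difference. It hangs by the underside of its top wall (z = 46 mm).
- keeper_opening (a point): Centre of the loop's opening, 26 mm above the keeper's origin.
- keeper_tab (a point): Point in the grip tab, 72 mm above the keeper's origin.
- mortar: White ceramic mortar with its pestle, 116 mm across, 75 mm high (pestle to 115 mm); bystander. Origin: centre of the underside.
- jar: Glass lentil jar with steel cap, 84 mm across, 142 mm high; bystander. Origin: centre of the underside.
- organiser: White plastic lid organiser, 110 x 200 x 70 mm, lids stand in it to 106 mm; bystander. Origin: centre of the underside.

How it is judged:
By the outcome, as a careful person would: the job done as asked, in the order asked, and still so for the second after the job is handed in, with the robot touching nothing.
It also fails if it takes over 61 s, if anything falls off the work surface, if the arm or the gripper's body presses on something with over 40 N, if the wrist force passes 120 N, or if a joint passes its speed limit or range.

### The arm

A 7-joint arm with a two-finger parallel gripper is mounted at the origin on the work surface. World frame = base frame: x ahead of the robot, y to its left, z up, the work surface at z = 0. Lengths are in m, angles in rad, forces in N, time in s.
With the tool pointing down it reaches from about 0.425 to 0.875 m from the base axis. Payload 4.7 kg.
Tool frame: the origin (TCP) lies between the finger pads; the fingertips stand 11 mm ahead of it and the grasp point (between the pads) lies 8 mm behind it; z points along the fingers, y is the line along which they close (so a half turn about z gives the same grasp; the last joint's range is limited). The gripper opens to 87 mm and grips with 3 to 60 N. Pads are 19 mm wide; open, the fingers measure 117 mm over their backs; the gripper's body (75 mm by 190 mm) begins 51 mm behind the grasp point.
Start: joints at [-1.126, 0.321, -0.07, 1.45, 0.023, 1.371, -0.057], TCP at [0.271, 0.591, 0.234] pointing down, gripper open.
Joint ranges: [-2.86, 2.86], [-0.3, 2.09], [-1.38, 1.24], [0.06, 2.45], [-1.56, 4.7], [0.09, 2.05], [-2.69, 2.69]. Speed limits (rad/s): [2.57, 2.57, 3.14, 3.14, 3.14, 3.14, 3.14].

### API

Orientations are given as a rotation vector (axis times angle).
In Python, from bench import ctrl gives the robot as it stands. The module is installed in compiled form; this text tells all that it offers.
- The arm moves only by the shell command python3 -m inch 'ROWS' [FORCE]. ROWS is JSON, a list of rows, each an object with "slide": the shift along the tool's x, y, z scaled (see below), a list of three; "angular": the turn, a rotation vector about the tool's x, y, z scaled (see below), a list of three; "claw": the opening, from -1 (shut) to 1 (fully open). In form: [{"slide": [tx, ty, tz], "angular": [rx, ry, rz], "claw": claw}, ...]. A call has 1 to 10 rows; each row is the pose to reach, as a shift and turn from the pose commanded when the call began, along the tool's axes at that moment; what a row does not reach only later rows make up. The controller multiplies each number of a shift by 0.25 m and each number of a turn by 30 degrees. A row lasts 1/10 s, in which the tool goes at most 50 mm and 8.59 degrees, less where a joint would pass 70% of its speed; a pose out of reach is approached as far as the arm can. A call with a number of a shift or a turn outside -1 to 1 is refused whole. A call with a gripper value outside its range is refused whole. The fingers move at their own pace and stop on an object; FORCE is the grip in N (left out, the last holds). Time passes only in rows, so rows that repeat a pose let the fingers close. It gives the time, the measured TCP pose, the force, the opening and the grip force at its end, in the units of the state.
- ctrl.get_state(): the state, without advancing time (a new reading comes with each control period).
- ctrl.get_image(name): name is "side" or "top" or "wrist"; returns a dict with "color" (480x640x3 uint8, red, green, blue), "depth" (480x640 float32, m along the optical axis (not along the pixel's ray), 0 where there is no reading), "camera_matrix" (3x3 intrinsics, pixels), "extrinsics" (4x4, takes a point from camera to world coordinates); the wrist camera has in their place "tool_from_camera" (4x4, takes a point from camera to tool coordinates, whose origin is the TCP and whose axes are the flange's). Camera axes: x right, y up, looking along -z (the intrinsics and any distortion apply to the point x, -y, -z); pixel columns grow to the right and rows downward; lengths in m; the calibration is good to about 2 mm. A picture is of the moment at which its call begins: read the wrist's pose just before it.
- ctrl.close_job(): hands the job in; it is judged then, once.
Trained networks look in the newest picture that a camera, given by its name, has taken for a name from the list of things; names that differ only in an ending like _2 or _b are one class to them, and where a whole thing is asked for, a point or a joint stands for the part that bears it (a point fixed in the world has none). Each returns a list of dicts, best first, with "confidence" (0 to 1); they miss things now and then, are a little off and sometimes report something else, mostly with a low value. They report only what shows in the picture. A call takes as long as a camera call.
- ctrl.find_in(query, camera): "bbox" ([centre column, centre row, width, height] in pixels, round what is visible of it).
- ctrl.outline_of(query, camera): "mask" (480x640 bool, what is visible of it) and "bbox" ([centre column, centre row, width, height] in pixels, round what is visible of it).
The state is a dict: "time": time; "joint_positions": joint angles; "qd": joint speeds; "joint_torque": joint torques, N m; "position": TCP position; "tool_rot": TCP orientation; "ft_force": force on the tool from outside, world axes, zero at the start; "torque": the same for the moment, N m; "grip_width": opening from 0.0 (shut) to 1.0 (fully open); "grip_force": force on a finger pad.
Only numpy, scipy, OpenCV 4.12 (cv2) and the standard library are available. Lean on these libraries where they do the work, as an engineer would, in place of code of your own. Each camera call takes 0.05 s, during which the arm holds its last target. There are 200 camera calls.

## Working session

There is one attempt and no reset: what is moved stays moved. The work goes in short steps, Python scripts to look and compute and a shell command to move; the robot and the scene stay as the last step left them, time stands still between calls to the robot, and variables do not carry over. Pictures are saved under pics/ and viewed, at most 10 in all, crops included, and the job is handed in when it is done.

```bash
mkdir -p pics
cat > h.py <<'E'
import numpy as np, cv2
from scipy.spatial.transform import Rotation as R
from bench import ctrl
def T(s=None):
    s=s or ctrl.get_state(); M=np.eye(4); M[:3,:3]=R.from_rotvec(s["tool_rot"]).as_matrix(); M[:3,3]=s["position"]; return M
def cloud(im,M=None):
    K=im["camera_matrix"]; d=im["depth"]; v,u=np.mgrid[:480,:640]
    X=np.stack([(u-K[0,2])/K[0,0]*d,-(v-K[1,2])/K[1,1]*d,-d],-1)
    E=im["extrinsics"] if "extrinsics" in im else M@im["tool_from_camera"]
    P=X@E[:3,:3].T+E[:3,3]; P[d<=0]=np.nan; return P
def save(im,n): cv2.imwrite(f"pics/{n}.png",im["color"][...,::-1])
E
python3 - <<'E'
from h import *
np.set_printoptions(precision=4,suppress=True)
s=ctrl.get_state(); print(s)
ims=[]
for c in["side","top"]:
    im=ctrl.get_image(c); ims.append(im["color"]); P=cloud(im)
    for n in["press","press_lid","keeper","mortar","jar","organiser"]:
        for o in ctrl.outline_of(n,c)[:2]:
            p=P[o["mask"]]; p=p[~np.isnan(p[:,0])]
            print(c,n,round(o["confidence"],2),np.round(o["bbox"]),len(p), np.percentile(p,[2,50,98],axis=0).round(3).tolist() if len(p) else "")
cv2.imwrite("pics/a.png",cv2.resize(np.hstack(ims)[...,::-1],(800,300)))
cv2.imwrite("pics/a1.png",ims[0][...,::-1])
E
```

```text
{'time': 0.0, 'joint_positions': array([-1.1259,  0.3218, -0.0701,  1.4517,  0.0226,  1.3708, -0.0569]), 'qd': array([ 0.0001,  0.001 , -0.0001, -0.0004, -0.0004,  0.0007, -0.0003]), 'joint_torque': array([ -0.0001, -49.1281,  -0.404 , -31.2529,  -0.0639,   0.0437,
         0.0002]), 'position': array([0.2712, 0.5901, 0.2325]), 'tool_rot': array([-0.6714, -3.0687,  0.0029]), 'ft_force': array([ 0.2218, -0.2942, -0.6246]), 'torque': array([0.035 , 0.0079, 0.0385]), 'grip_force': 0.0, 'grip_width': 0.9961122208240233}
side press 0.58 [309. 223.  93. 131.] 7098 [[0.505, -0.065, 0.002], [0.568, 0.079, 0.067], [0.646, 0.149, 0.244]]
side press_lid 0.86 [300. 191.  66.  69.] 2505 [[0.525, 0.029, 0.08], [0.577, 0.108, 0.145], [0.645, 0.15, 0.26]]
side keeper 0.65 [412. 357.  27.  52.] 1103 [[0.467, -0.324, 0.001], [0.483, -0.312, 0.046], [0.52, -0.295, 0.088]]
side mortar 0.69 [343. 204.  43.  61.] 1735 [[0.697, 0.081, 0.004], [0.75, 0.131, 0.057], [0.803, 0.186, 0.105]]
side organiser 0.68 [428. 260. 115.  79.] 5697 [[0.679, -0.231, 0.001], [0.724, -0.144, 0.048], [0.818, -0.023, 0.093]]
top press 0.84 [343. 235. 114.  67.] 4803 [[0.509, -0.066, 0.009], [0.571, 0.071, 0.102], [0.645, 0.153, 0.26]]
top press_lid 0.65 [322. 229.  66.  59.] 2514 [[0.529, 0.032, 0.096], [0.582, 0.104, 0.183], [0.645, 0.156, 0.266]]
top keeper 0.6 [483. 269.  25.  20.] 441 [[0.47, -0.32, 0.003], [0.495, -0.299, 0.053], [0.52, -0.287, 0.091]]
top mortar 0.79 [299. 159.  48.  54.] 2020 [[0.701, 0.085, 0.0], [0.762, 0.139, 0.052], [0.826, 0.188, 0.112]]
top jar 0.74 [177. 310.  50.  38.] 1589 [[0.382, 0.38, 0.01], [0.42, 0.405, 0.141], [0.457, 0.453, 0.147]]
top organiser 0.82 [412. 162.  96.  68.] 4524 [[0.683, -0.227, 0.001], [0.752, -0.128, 0.042], [0.816, -0.025, 0.097]]
```

View pics/a.png

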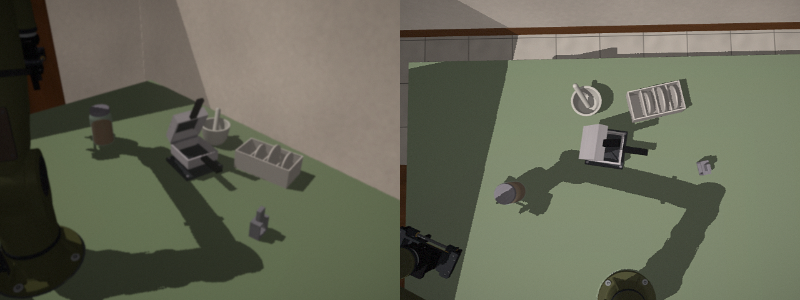

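The left image (side camera) shows the press at about (190,150) with its lid up, the jar at (100,125), the organiser and the keeper at (258,225). In the top image the press handle points right, towards world -y, and the keeper is at (705,167).

Run:
```python
from h import *
np.set_printoptions(precision=4,suppress=True)
A=[];K=[]
crops=[]
for c in["side","top"]:
    im=ctrl.get_image(c); P=cloud(im)
    g=P.reshape(-1,3); g=g[~np.isnan(g[:,0])]
    A.append(g)
    # handle top
    h=g[(g[:,1]<0.0)&(g[:,1]>-0.12)&(g[:,0]>.5)&(g[:,0]<.64)&(g[:,2]>0.05)&(g[:,2]<0.09)]
    print(c,"handle",len(h),np.median(h[:,2]), cv2.minAreaRect(h[:,:2].astype(np.float32)))
    hh=h; ys=np.arange(-.07,0.0,.01)
    for y in ys:
        q=h[abs(h[:,1]-y)<.005]
        if len(q)>3: print("  y",round(y,3),len(q),q[:,0].min().round(4),q[:,0].max().round(4),np.median(q[:,2]).round(4))
    l=g[(g[:,1]<0.2)&(g[:,1]>-0.02)&(g[:,0]>.48)&(g[:,0]<.67)&(g[:,2]>0.085)]
    m,V=l.mean(0),np.linalg.svd(l-l.mean(0),full_matrices=0)[2]; print(c,"lid",len(l),m,V, np.percentile(l,[1,99],axis=0))
    for y in np.arange(0,.18,.02):
        q=l[abs(l[:,1]-y)<.01]
        if len(q)>3: print("  lid y",round(y,2),len(q),q[:,2].min().round(3),q[:,2].max().round(3),q[:,0].min().round(3),q[:,0].max().round(3))
    k=g[(abs(g[:,0]-.495)<.06)&(abs(g[:,1]+.305)<.06)&(g[:,2]>0.012)]
    b=k[k[:,2]<.057]; t=k[k[:,2]>.062]
    print(c,"keeper band",cv2.minAreaRect(b[:,:2].astype(np.float32)),"tab",cv2.minAreaRect(t[:,:2].astype(np.float32)),t[:,2].max())
    x,y=(250,140) if c=="side" else (290,190)
    x2,y2=(370,270) if c=="top" else (280,90)
    w=im["color"][130:310,240:400] if c=="side" else im["color"][180:290,270:410]
    k2=im["color"][320:390,380:450] if c=="side" else im["color"][240:300,450:515]
    crops+= [cv2.resize(w,(400,400)),cv2.resize(k2,(200,200))]
    np.save(f"{c}.npy",P)
o=np.zeros((600,800,3),np.uint8); o[:400,:400]=crops[0];o[:400,400:]=crops[2];o[400:,:200]=crops[1];o[400:,400:600]=crops[3]
cv2.imwrite("pics/b.png",o[...,::-1])
```

```text
side handle 482 0.06871007664871825 ((0.5712039470672607, -0.03158018738031387), (0.12169550359249115, 0.06065509840846062), 53.32993698120117)
  y -0.07 47 0.5445 0.5686 0.0692
  y -0.06 44 0.5461 0.5718 0.0696
  y -0.05 42 0.5461 0.5723 0.0689
  y -0.04 45 0.5496 0.5739 0.0692
  y -0.03 46 0.551 0.5758 0.0688
  y -0.02 39 0.5516 0.5789 0.0692
  y -0.01 45 0.5546 0.6269 0.0692
  y 0.0 76 0.5554 0.6319 0.0637
side lid 2409 [0.5821 0.0998 0.1566] [[ 0.2147  0.5315 -0.8194]
 [ 0.9638 -0.2511  0.0897]
 [-0.1581 -0.809  -0.5661]] [[0.5236 0.0263 0.0855]
 [0.6464 0.1526 0.2656]]
  lid y 0.02 69 0.25 0.268 0.562 0.588
  lid y 0.04 183 0.212 0.268 0.561 0.588
  lid y 0.06 233 0.164 0.234 0.565 0.643
  lid y 0.08 427 0.125 0.204 0.521 0.646
  lid y 0.1 440 0.091 0.2 0.522 0.648
  lid y 0.12 504 0.085 0.195 0.525 0.649
  lid y 0.14 506 0.085 0.154 0.529 0.649
  lid y 0.16 47 0.085 0.121 0.532 0.606
side keeper band ((0.49449431896209717, -0.3055594861507416), (0.05699243023991585, 0.03125713765621185), 11.64913558959961) tab ((0.49296483397483826, -0.3066255748271942), (0.02757127955555916, 0
[... 515 characters left out ...]
-0.6158  0.783 ]
 [ 0.9893 -0.1457 -0.0032]
 [-0.116  -0.7743 -0.622 ]] [[0.527  0.0281 0.0955]
 [0.6478 0.1589 0.2679]]
  lid y 0.02 38 0.261 0.271 0.563 0.586
  lid y 0.04 138 0.235 0.272 0.563 0.59
  lid y 0.06 198 0.177 0.243 0.566 0.642
  lid y 0.08 511 0.165 0.204 0.523 0.645
  lid y 0.1 547 0.152 0.201 0.525 0.648
  lid y 0.12 507 0.1 0.194 0.527 0.651
  lid y 0.14 430 0.091 0.159 0.531 0.654
  lid y 0.16 156 0.092 0.124 0.534 0.63
top keeper band ((0.49455416202545166, -0.3053746223449707), (0.05249045044183731, 0.03230857476592064), 11.159077644348145) tab ((0.4950432777404785, -0.30489668250083923), (0.02514815516769886, 0.014956827275454998), 10.40303897857666) 0.09463534003493246
```

View pics/b.png

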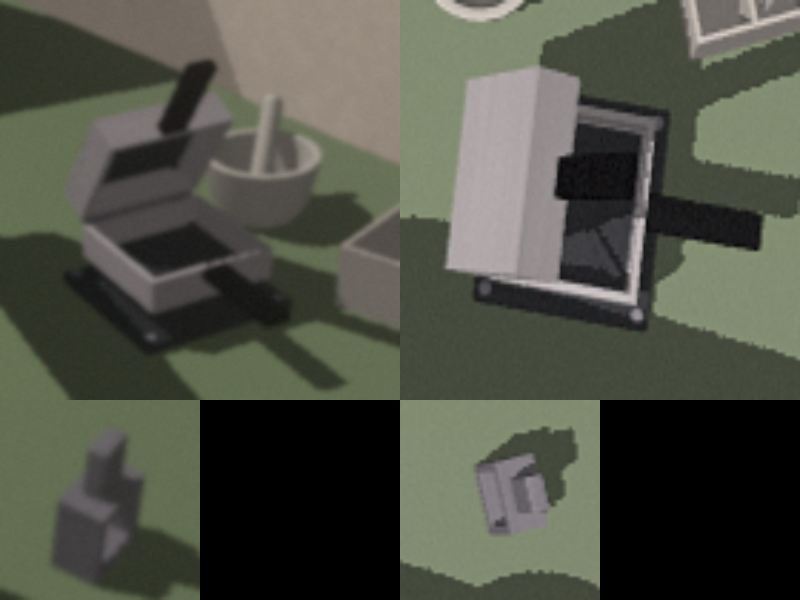

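The images show the lid open at roughly 60°, with its handle up and leaning towards -y. The keeper stands with its tab up, turned about 11°. Next I'll fit a box model to get the press pose and lid angle.

```bash
cat > fit.py <<'E'
from h import *
from scipy.optimize import least_squares
def sdf(p,lo,hi):
    c=(np.array(lo)+hi)/2; q=abs(p-c)-(np.array(hi)-lo)/2
    return np.linalg.norm(np.maximum(q,0),axis=1)+np.minimum(q.max(1),0)
def model(v,g):
    x,y,a,th,dz=v; c,s=np.cos(a),np.sin(a)
    d=g-[x,y,dz]; p=np.c_[d[:,0]*c+d[:,1]*s,-d[:,0]*s+d[:,1]*c,d[:,2]]
    q=p-[.066,0,.07]; C,S=np.cos(th),np.sin(th)
    # undo lid rotation: u(th)=(-C,S), n=(S,C)
    l=np.c_[-(-q[:,0]*C+q[:,2]*S),q[:,1],q[:,0]*S+q[:,2]*C]+[.066,0,.07]
    D=[sdf(p,(-.155,-.012,.058),(-.06,.012,.07)),sdf(p,(-.06,-.06,.02),(.06,.06,.07)),
       sdf(p,(-.075,-.075,0),(.075,.075,.012)),
       sdf(l,(-.155,-.012,.07),(-.06,.012,.082)),sdf(l,(-.06,-.06,.07),(.06,.06,.105))]
    return np.min(np.abs(D),0)
E
python3 - <<'E'
from fit import *
np.set_printoptions(precision=4,suppress=True)
for c in["side","top"]:
    g=np.load(c+".npy").reshape(-1,3); g=g[~np.isnan(g[:,0])]
    g=g[(g[:,0]>.47)&(g[:,0]<.67)&(g[:,1]>-.12)&(g[:,1]<.19)&(g[:,2]>.025)]
    r=least_squares(model,[.58,.068,np.radians(81.4),1.1,0],args=(g,),loss="soft_l1",f_scale=.002)
    x,y,a,th,dz=r.x; print(c,len(g),r.x,np.degrees(a),np.median(abs(model(r.x,g))))
    u=np.array([np.cos(a),np.sin(a)]); print(" hinge",[x,y]+.066*u,"handle_mid",[x,y]-.1075*u)
E
```

```text
side 5680 [ 0.5778  0.0613  1.4008  1.0295 -0.001 ] 80.26257506521026 0.002679814285786621
 hinge [0.589  0.1264] handle_mid [ 0.5596 -0.0446]
top 4151 [0.5798 0.0666 1.4041 1.0453 0.0018] 80.44775671585893 0.0012910071900912312
 hinge [0.5908 0.1317] handle_mid [ 0.562  -0.0394]
```

```bash
cat >> h.py <<'E'
def go(targets,yaw=None):
    """print slide/angular numbers to world TCP targets; yaw deg = world heading of tool y, tool down"""
    M=T(); A=[0,0,0]
    if yaw is not None:
        y=np.array([np.cos(np.radians(yaw)),np.sin(np.radians(yaw)),0]); z=np.array([0,0,-1.]); x=np.cross(y,z)
        A=R.from_matrix(M[:3,:3].T@np.c_[x,y,z]).as_rotvec()/np.radians(30)
    for t in np.atleast_2d(targets): print(np.round(M[:3,:3].T@(np.array(t)-M[:3,3])/.25,3),np.round(A,3))
E
python3 - <<'E'
from h import *
go([(.27,.59,.31),(.42,.42,.31),(.5795,.0674,.30)],80.4)
E
```

```text
[ 0.004 -0.005 -0.306] [ 0.     0.    -0.503]
[-0.825 -0.372 -0.306] [ 0.     0.    -0.503]
[-1.994 -1.387 -0.266] [ 0.     0.    -0.503]
```

```bash
python3 -m inch '[{"slide":[0,0,-0.3],"angular":[0,0,-0.25],"claw":-1},{"slide":[-0.2,-0.1,-0.3],"angular":[0,0,-0.5],"claw":-1},{"slide":[-0.4,-0.2,-0.3],"angular":[0,0,-0.5],"claw":-1},{"slide":[-0.6,-0.3,-0.3],"angular":[0,0,-0.5],"claw":-1},{"slide":[-0.75,-0.45,-0.3],"angular":[0,0,-0.5],"claw":-1},{"slide":[-0.9,-0.6,-0.3],"angular":[0,0,-0.5],"claw":-1},{"slide":[-1,-0.75,-0.3],"angular":[0,0,-0.5],"claw":-1},{"slide":[-1,-0.75,-0.3],"angular":[0,0,-0.5],"claw":-1}]' 20
python3 - <<'E'
from h import *
go([(.5795,.0674,.31)],80.4)
E
```

```text
time: 1.6
position: [0.4227, 0.3103, 0.3092]
tool_rot: [0.276, 3.128, -0.001]
ft_force: [-0.8, -1.1, 0.1]
grip_width: 0.358
grip_force: 0.0
[-0.788 -0.847 -0.001] [-0.001  0.003 -0.016]
```

```bash
python3 -m inch '[{"slide":[-0.13,-0.14,0],"angular":[0,0,0],"claw":-1},{"slide":[-0.26,-0.28,0],"angular":[0,0,0],"claw":-1},{"slide":[-0.39,-0.42,0],"angular":[0,0,0],"claw":-1},{"slide":[-0.52,-0.56,0],"angular":[0,0,0],"claw":-1},{"slide":[-0.65,-0.7,0],"angular":[0,0,0],"claw":-1},{"slide":[-0.788,-0.847,0],"angular":[0,0,0],"claw":-1},{"slide":[-0.788,-0.847,0],"angular":[0,0,0],"claw":-1},{"slide":[-0.788,-0.847,0],"angular":[0,0,0],"claw":-1}]'
python3 - <<'E'
from h import *
from fit import *
h=np.array([.590,.1295]); a=np.radians(80.4); u=np.array([np.cos(a),np.sin(a)])
im=ctrl.get_image("wrist"); P=cloud(im,T()); save(im,"c")
g=P.reshape(-1,3); g=g[~np.isnan(g[:,0])]; g=g[(g[:,0]>.47)&(g[:,0]<.67)&(g[:,1]>-.12)&(g[:,1]<.19)&(g[:,2]>.025)&(g[:,2]<.28)]
g=g[::7]; print(len(g))
r=least_squares(model,[.579,.0645,a,1.04,0],args=(g,),loss="soft_l1",f_scale=.002); print(r.x,np.median(model(r.x,g)))
L=[]
for th in [1.04,.95,.85,.75,.65,.55,.45,.35,.25,.17,.1,.05,0,-.015]:
    n=.027 if th==1.04 else .012
    px=-.2*np.cos(th)+n*np.sin(th)+.015; z=.07+.2*np.sin(th)+n*np.cos(th)+.011
    L.append([*(h+px*u),z])
go(L,80.4)
E
```

```text
time: 2.4
position: [0.5792, 0.0726, 0.3084]
tool_rot: [-0.27, -3.13, 0.0]
ft_force: [-0.0, 1.1, 0.8]
grip_width: 0.002
grip_force: 0.0
3746
[ 5.83259909e-01  6.79306409e-02  1.41568032e+00  1.04569653e+00
 -1.24441743e-04] 0.0007761720538690883
[-0.008 -0.028  0.165] [ 0.001 -0.001 -0.003]
[-0.008 -0.142  0.231] [ 0.001 -0.001 -0.003]
[-0.008 -0.208  0.277] [ 0.001 -0.001 -0.003]
[-0.009 -0.269  0.329] [ 0.001 -0.001 -0.003]
[-0.009 -0.324  0.387] [ 0.001 -0.001 -0.003]
[-0.009 -0.373  0.45 ] [ 0.001 -0.001 -0.003]
[-0.009 -0.416  0.518] [ 0.001 -0.001 -0.003]
[-0.009 -0.451  0.59 ] [ 0.001 -0.001 -0.003]
[-0.009 -0.48   0.665] [ 0.001 -0.001 -0.003]
[-0.009 -0.497  0.727] [ 0.001 -0.001 -0.003]
[-0.009 -0.508  0.782] [ 0.001 -0.001 -0.003]
[-0.009 -0.513  0.821] [ 0.001 -0.001 -0.003]
[-0.009 -0.516  0.861] [ 0.001 -0.001 -0.003]
[-0.009 -0.517  0.873] [ 0.001 -0.001 -0.003]
```

View pics/c.png

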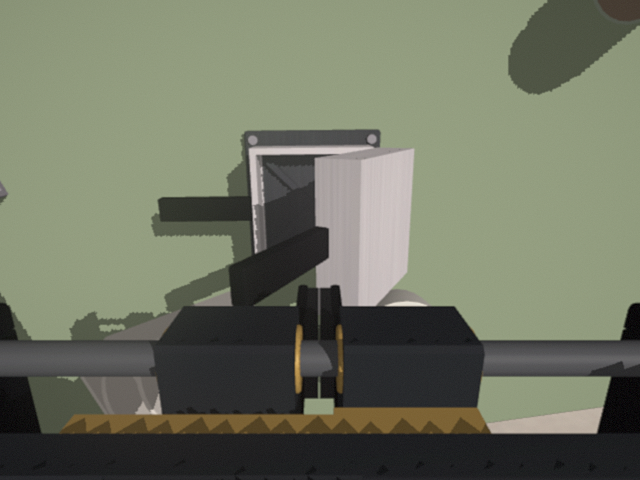

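The wrist view shows the press under the gripper, with the raised handle at about (280,260) and the lower handle at (205,208). The wrist fit agrees with the earlier one to within 4 mm, so I'll start closing slowly.

```bash
python3 -m inch '[{"slide":[-0.015,-0.018,0.08],"angular":[0,0,0],"claw":-1},{"slide":[-0.015,-0.018,0.165],"angular":[0,0,0],"claw":-1},{"slide":[-0.015,-0.07,0.195],"angular":[0,0,0],"claw":-1},{"slide":[-0.015,-0.13,0.23],"angular":[0,0,0],"claw":-1},{"slide":[-0.015,-0.165,0.254],"angular":[0,0,0],"claw":-1},{"slide":[-0.015,-0.198,0.277],"angular":[0,0,0],"claw":-1},{"slide":[-0.015,-0.23,0.303],"angular":[0,0,0],"claw":-1},{"slide":[-0.015,-0.26,0.329],"angular":[0,0,0],"claw":-1},{"slide":[-0.015,-0.288,0.358],"angular":[0,0,0],"claw":-1},{"slide":[-0.015,-0.314,0.387],"angular":[0,0,0],"claw":-1}]'
python3 - <<'E'
from h import *
from fit import *
a=np.radians(80.8); u=np.array([np.cos(a),np.sin(a)]); h=np.array([.5915,.1315])
L=[]
for th in [.65,.6,.55,.5,.45,.4,.35,.3,.25,.2]:
    px=-.2*np.cos(th)+.012*np.sin(th)+.015; z=.07+.2*np.sin(th)+.012*np.cos(th)+.011
    L.append([*(h+px*u),z])
go(L)
im=ctrl.get_image("side"); P=cloud(im)
g=P.reshape(-1,3); g=g[~np.isnan(g[:,0])]; g=g[(g[:,0]>.47)&(g[:,0]<.67)&(g[:,1]>-.12)&(g[:,1]<.19)&(g[:,2]>.025)&(g[:,2]<.2)]
f=lambda t:model([.579,.063,1.405,t,0],g)
print(min((np.mean(np.minimum(f(t),.01)),t) for t in np.arange(.3,1.2,.02)))
cv2.imwrite("pics/d.png",im["color"][100:340,200:460,::-1])
E
```

```text
time: 3.45
position: [0.5698, -0.0053, 0.2117]
tool_rot: [0.266, 3.129, -0.001]
ft_force: [0.1, -0.4, 2.3]
grip_width: 0.005
grip_force: 0.9
[0.002 0.006 0.   ] [0 0 0]
[ 0.002 -0.019  0.031] [0 0 0]
[ 0.001 -0.043  0.064] [0 0 0]
[ 0.001 -0.065  0.097] [0 0 0]
[ 0.001 -0.085  0.132] [0 0 0]
[ 0.001 -0.104  0.167] [0 0 0]
[ 0.001 -0.121  0.203] [0 0 0]
[ 0.001 -0.136  0.24 ] [0 0 0]
[ 0.001 -0.149  0.278] [0 0 0]
[ 0.001 -0.16   0.317] [0 0 0]
(np.float64(0.0032108068786538798), np.float64(0.6800000000000004))
```

View pics/d.png

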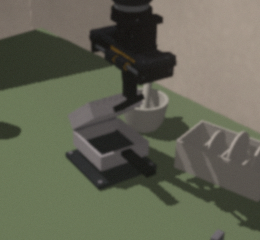

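The lid is following the fingers. It's at θ≈0.68 with about 2 N on the tool.

```bash
python3 -m inch '[{"slide":[0,-0.019,0.031],"angular":[0,0,0],"claw":-1},{"slide":[0,-0.043,0.064],"angular":[0,0,0],"claw":-1},{"slide":[0,-0.065,0.097],"angular":[0,0,0],"claw":-1},{"slide":[0,-0.085,0.132],"angular":[0,0,0],"claw":-1},{"slide":[0,-0.104,0.167],"angular":[0,0,0],"claw":-1},{"slide":[0,-0.121,0.203],"angular":[0,0,0],"claw":-1},{"slide":[0,-0.136,0.24],"angular":[0,0,0],"claw":-1},{"slide":[0,-0.149,0.278],"angular":[0,0,0],"claw":-1},{"slide":[0,-0.16,0.317],"angular":[0,0,0],"claw":-1},{"slide":[0,-0.165,0.33],"angular":[0,0,0],"claw":-1}]'
python3 - <<'E'
from h import *
a=np.radians(80.8); u=np.array([np.cos(a),np.sin(a)]); h=np.array([.5915,.1315])
L=[]
for th in [.15,.12,.09,.06,.04,.02,0]:
    px=-.2*np.cos(th)+.012*np.sin(th)+.015; z=.07+.2*np.sin(th)+.012*np.cos(th)+.011
    L.append([*(h+px*u),z])
go(L)
E
```

```text
time: 4.5
position: [0.5616, -0.0448, 0.1278]
tool_rot: [-0.265, -3.128, 0.0]
ft_force: [-0.1, -0.1, 2.8]
grip_width: 0.005
grip_force: 0.6
[-0.005 -0.008  0.02 ] [0 0 0]
[-0.005 -0.013  0.044] [0 0 0]
[-0.005 -0.017  0.067] [0 0 0]
[-0.006 -0.02   0.091] [0 0 0]
[-0.006 -0.022  0.107] [0 0 0]
[-0.006 -0.023  0.123] [0 0 0]
[-0.006 -0.025  0.139] [0 0 0]
```

```bash
python3 -m inch '[{"slide":[0,-0.006,0.015],"angular":[0,0,0],"claw":-1},{"slide":[0,-0.01,0.03],"angular":[0,0,0],"claw":-1},{"slide":[0,-0.013,0.045],"angular":[0,0,0],"claw":-1},{"slide":[0,-0.016,0.06],"angular":[0,0,0],"claw":-1},{"slide":[0,-0.018,0.075],"angular":[0,0,0],"claw":-1},{"slide":[0,-0.02,0.09],"angular":[0,0,0],"claw":-1},{"slide":[0,-0.02,0.1],"angular":[0,0,0],"claw":-1},{"slide":[0,-0.02,0.11],"angular":[0,0,0],"claw":-1},{"slide":[0,-0.02,0.12],"angular":[0,0,0],"claw":-1},{"slide":[0,-0.02,0.126],"angular":[0,0,0],"claw":-1}]'
python3 -m inch '[{"slide":[0,0,0.004],"angular":[0,0,0],"claw":-1},{"slide":[0,0,0.008],"angular":[0,0,0],"claw":-1},{"slide":[0,0,0.012],"angular":[0,0,0],"claw":-1}]'
```

```text
time: 5.5
position: [0.5616, -0.0501, 0.0976]
tool_rot: [0.266, 3.13, -0.001]
ft_force: [-0.8, -1.2, 1.0]
grip_width: 0.004
grip_force: 0.6
time: 5.8
position: [0.5618, -0.0498, 0.0949]
tool_rot: [0.265, 3.13, -0.0]
ft_force: [-0.1, -0.8, 1.6]
grip_width: 0.002
grip_force: 0.6
```

```bash
python3 -m inch '[{"slide":[0,0,0.004],"angular":[0,0,0],"claw":-1},{"slide":[0,0,0.008],"angular":[0,0,0],"claw":-1},{"slide":[0,0,0.012],"angular":[0,0,0],"claw":-1},{"slide":[0,0,0.012],"angular":[0,0,0],"claw":-1}]'
```

```text
time: 6.2
position: [0.5619, -0.0497, 0.0933]
tool_rot: [0.265, 3.13, 0.001]
ft_force: [-3.0, -0.4, 11.1]
grip_width: 0.003
grip_force: 5.1
```

```bash
python3 -m inch '[{"slide":[0,0,0.004],"angular":[0,0,0],"claw":-1},{"slide":[0,0,0.008],"angular":[0,0,0],"claw":-1},{"slide":[0,0,0.008],"angular":[0,0,0],"claw":-1}]'
```

```text
time: 6.5
position: [0.562, -0.0497, 0.0932]
tool_rot: [0.265, 3.13, 0.002]
ft_force: [-8.2, -0.6, 22.3]
grip_width: 0.002
grip_force: 10.6
```

The lid is shut against a firm stop at tip z=0.082, and force rose without any further motion. Now I'll lift and go over to the keeper.

```bash
python3 -m inch '[{"slide":[0,0,-0.1],"angular":[0,0,0],"claw":-1},{"slide":[0,0,-0.25],"angular":[0,0,0],"claw":-0.5},{"slide":[0,0,-0.4],"angular":[0,0,-0.2],"claw":0},{"slide":[0,0,-0.5],"angular":[0,0,-0.4],"claw":0},{"slide":[0,0,-0.5],"angular":[0,0,-0.69],"claw":0}]'
python3 - <<'E'
from h import *
from fit import *
go([(.4946,-.3055,.2),(.4946,-.3055,.066)],101.2)
im=ctrl.get_image("top"); P=cloud(im)
g=P.reshape(-1,3); g=g[~np.isnan(g[:,0])]; g=g[(g[:,0]>.47)&(g[:,0]<.67)&(g[:,1]>-.12)&(g[:,1]<.19)&(g[:,2]>.025)&(g[:,2]<.125)]
r=least_squares(model,[.579,.0645,1.405,0,0],args=(g,),loss="soft_l1",f_scale=.002); print(len(g),r.x)
E
```

```text
time: 7.0
position: [0.564, -0.0493, 0.2192]
tool_rot: [-0.307, 3.119, 0.001]
ft_force: [0.2, 0.7, 0.2]
grip_width: 0.282
grip_force: 0.0
[ 0.473 -0.951  0.074] [-0.001  0.015  0.001]
[ 0.477 -0.951  0.61 ] [-0.001  0.015  0.001]
2714 [ 5.81583565e-01  7.13702343e-02  1.39609139e+00 -5.06860798e-04
  1.21625276e-03]
```

```bash
python3 -m inch '[{"slide":[0.08,-0.16,0],"angular":[0,0,0],"claw":0},{"slide":[0.16,-0.32,0],"angular":[0,0,0],"claw":0},{"slide":[0.24,-0.48,0],"angular":[0,0,0],"claw":0},{"slide":[0.32,-0.64,0],"angular":[0,0,0],"claw":0},{"slide":[0.4,-0.8,0.05],"angular":[0,0,0],"claw":0},{"slide":[0.473,-0.95,0.074],"angular":[0,0,0],"claw":0},{"slide":[0.473,-0.95,0.074],"angular":[0,0,0],"claw":0},{"slide":[0.473,-0.95,0.074],"angular":[0,0,0],"claw":0}]'
python3 - <<'E'
from h import *
M=T();im=ctrl.get_image("wrist"); P=cloud(im,M); save(im,"e")
g=P.reshape(-1,3); g=g[~np.isnan(g[:,0])]; k=g[(abs(g[:,0]-.495)<.06)&(abs(g[:,1]+.305)<.06)&(g[:,2]<.098)]
for lo,hi in((.045,.056),(.084,.098)):
    b=k[(k[:,2]>lo)&(k[:,2]<hi)]; print(len(b), np.median(b[:,2]) if len(b) else 0, cv2.minAreaRect(b[:,:2].astype(np.float32)) if len(b) else "")
E
```

```text
time: 7.85
position: [0.4896, -0.3057, 0.1953]
tool_rot: [0.291, -3.127, -0.002]
ft_force: [0.0, 1.3, -0.6]
grip_width: 0.501
grip_force: 0.0
1632 0.05130641529212662 ((0.4971217215061188, -0.30674099922180176), (0.052767038345336914, 0.030044572427868843), 12.029023170471191)
712 0.08713501493874368 ((0.49693578481674194, -0.3068206012248993), (0.026296135038137436, 0.01381861325353384), 12.098090171813965)
```

View pics/e.png

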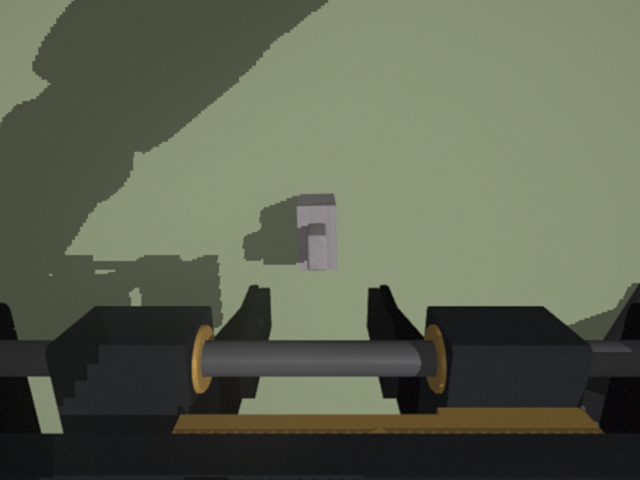

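The wrist view shows the keeper at (317,230), centred between the open fingers. Its fitted 52.8x30.0 mm band and 26.3x13.8 mm tab match the given sizes.

Run:
```python
from h import *
go([(.4962,-.3064,.1),(.4962,-.3064,.067)],102)
```

```text
[-0.021 -0.013  0.382] [ 0.003 -0.001 -0.039]
[-0.021 -0.014  0.514] [ 0.003 -0.001 -0.039]
```

```bash
python3 -m inch '[{"slide":[-0.021,-0.01,0.1],"angular":[0,0,-0.039],"claw":0},{"slide":[-0.021,-0.01,0.25],"angular":[0,0,-0.039],"claw":0},{"slide":[-0.021,-0.013,0.38],"angular":[0,0,-0.039],"claw":0},{"slide":[-0.021,-0.014,0.46],"angular":[0,0,-0.039],"claw":0},{"slide":[-0.021,-0.014,0.51],"angular":[0,0,-0.039],"claw":0},{"slide":[-0.021,-0.014,0.51],"angular":[0,0,-0.039],"claw":-0.3},{"slide":[-0.021,-0.014,0.51],"angular":[0,0,-0.039],"claw":-0.8},{"slide":[-0.021,-0.014,0.51],"angular":[0,0,-0.039],"claw":-1},{"slide":[-0.021,-0.014,0.51],"angular":[0,0,-0.039],"claw":-1},{"slide":[-0.021,-0.014,0.51],"angular":[0,0,-0.039],"claw":-1}]' 30
python3 -m inch '[{"slide":[0,0,0],"angular":[0,0,0],"claw":-1},{"slide":[0,0,0],"angular":[0,0,0],"claw":-1},{"slide":[0,0,-0.1],"angular":[0,0,0],"claw":-1},{"slide":[0,0,-0.2],"angular":[0,0,0],"claw":-1},{"slide":[0,0,-0.3],"angular":[0,0,0],"claw":-1},{"slide":[0,0,-0.3],"angular":[0,0,0],"claw":-1},{"slide":[0,0,-0.3],"angular":[0,0,0],"claw":-1}]'
```

```text
time: 8.9
position: [0.4969, -0.3077, 0.0697]
tool_rot: [-0.33, 3.123, -0.0]
ft_force: [-0.6, 3.2, 4.4]
grip_width: 0.157
grip_force: 29.9
time: 9.6
position: [0.496, -0.3075, 0.1432]
tool_rot: [0.33, -3.124, -0.001]
ft_force: [-0.2, 0.5, -2.5]
grip_width: 0.156
grip_force: 29.9
```

Run:
```python
from h import *
go([(.551,-.15,.2)],81.1)
```

```text
[-0.347  0.57  -0.227] [ 0.001 -0.     0.699]
```

```bash
python3 -m inch '[{"slide":[-0.03,0.05,-0.1],"angular":[0,0,0.1],"claw":-1},{"slide":[-0.09,0.15,-0.2],"angular":[0,0,0.25],"claw":-1},{"slide":[-0.16,0.26,-0.227],"angular":[0,0,0.4],"claw":-1},{"slide":[-0.22,0.37,-0.227],"angular":[0,0,0.55],"claw":-1},{"slide":[-0.29,0.48,-0.227],"angular":[0,0,0.7],"claw":-1},{"slide":[-0.33,0.54,-0.227],"angular":[0,0,0.7],"claw":-1},{"slide":[-0.347,0.57,-0.227],"angular":[0,0,0.7],"claw":-1},{"slide":[-0.347,0.57,-0.227],"angular":[0,0,0.7],"claw":-1},{"slide":[-0.347,0.57,-0.227],"angular":[0,0,0.7],"claw":-1},{"slide":[-0.347,0.57,-0.227],"angular":[0,0,0.7],"claw":-1}]'
python3 - <<'E'
from fit import *
np.set_printoptions(precision=4,suppress=True)
M=T();print(ctrl.get_state()["position"]);
for c in("wrist","top","side"):
    im=ctrl.get_image(c); P=cloud(im,M); save(im,"f"+c)
    g=P.reshape(-1,3); g=g[~np.isnan(g[:,0])]
    p=g[(g[:,0]>.47)&(g[:,0]<.69)&(g[:,1]>-.115)&(g[:,1]<.19)&(g[:,2]>.015)&(g[:,2]<.12)]
    if len(p)>6000: p=p[::len(p)//4000]
    r=least_squares(lambda v:model([v[0],v[1],v[2],0,v[3]],p),[.581,.066,1.41,0],args=(),loss="soft_l1",f_scale=.002)
    x,y,a,dz=r.x; print(c,len(p),r.x,np.degrees(a),np.median(model([x,y,a,0,dz],p)),"mid",x-.1075*np.cos(a),y-.1075*np.sin(a))
    h=p[(p[:,1]<-.005)&(p[:,2]>.077)&(p[:,2]<.09)]; 
    if len(h)>20: print("  handle top",len(h),np.median(h[:,2]),cv2.minAreaRect(h[:,:2].astype(np.float32)))
    # keeper in tool frame
    t=(g-M[:3,3])@M[:3,:3]; k=t[(abs(t[:,0])<.04)&(abs(t[:,1])<.035)&(t[:,2]>.02)&(t[:,2]<.08)]
    if len(k): print("  keeper tool",len(k),np.percentile(k,[1,50,99],axis=0))
E
```

```text
time: 10.6
position: [0.5505, -0.1521, 0.2003]
tool_rot: [-0.248, -3.131, 0.001]
ft_force: [-0.5, 0.2, -2.0]
grip_width: 0.156
grip_force: 29.9
[ 0.5505 -0.1521  0.2003]
wrist 4365 [ 0.5827  0.0641  1.4087 -0.0007] 80.71006038000272 0.0003465073849066927 mid 0.5653618562592162 -0.04200255482520546
  handle top 664 0.08114832552769885 ((0.5638996362686157, -0.04679805040359497), (0.08513463288545609, 0.02373396046459675), 81.07161712646484)
  keeper tool 1609 [[ 0.025  -0.0154  0.0202]
 [ 0.0255 -0.0007  0.0406]
 [ 0.0259  0.014   0.0695]]
top 3813 [0.5843 0.0676 1.3918 0.0013] 79.74417781753087 0.0016346192095058956 mid 0.5651770531529837 -0.038215099959247226
  handle top 382 0.08286537758169166 ((0.5623969435691833, -0.045084148645401), (0.08394508808851242, 0.024206221103668213), 80.92998504638672)
  keeper tool 5 [[-0.0241  0.0146  0.0645]
 [-0.011   0.015   0.0656]
 [-0.0069  0.0154  0.0682]]
side 4513 [0.581  0.065  1.4049 0.0002] 80.49362756419613 0.0009758798423740792 mid 0.5632047177998172 -0.04103642431364919
  handle top 329 0.08146448491023972 ((0.5603731274604797, -0.047344621270895004), (0.08754480630159378, 0.027036219835281372), 79.75463104248047)
  keeper tool 702 [[-0.0239 -0.0159  0.0203]
 [ 0.0064 -0.0064  0.0527]
 [ 0.0295  0.0154  0.0695]]
```

View pics/fwrist.png

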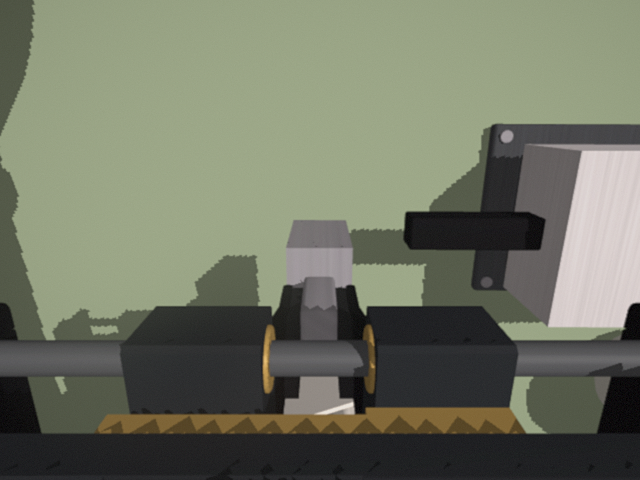

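The wrist view shows the keeper held square at (320,250), lined up with the handle at (475,230). The handles are closed and stacked. Wrist and top views agree on handle_mid ≈ (0.565,-0.0415), heading 80.9°.

Run:
```python
from h import *
go([(.5494,-.1377,.1137),(.5648,-.0415,.1137),(.5648,-.0415,.1057)],80.9)
```

```text
[0.015 0.053 0.348] [-0.     0.     0.002]
[0.014 0.443 0.348] [-0.     0.     0.002]
[0.014 0.443 0.38 ] [-0.     0.     0.002]
```

```bash
python3 -m inch '[{"slide":[0.015,0.02,0.08],"angular":[0,0,0],"claw":-1},{"slide":[0.015,0.02,0.18],"angular":[0,0,0],"claw":-1},{"slide":[0.015,0.03,0.28],"angular":[0,0,0],"claw":-1},{"slide":[0.015,0.04,0.34],"angular":[0,0,0],"claw":-1},{"slide":[0.015,0.05,0.348],"angular":[0,0,0],"claw":-1},{"slide":[0.015,0.05,0.348],"angular":[0,0,0],"claw":-1},{"slide":[0.015,0.05,0.348],"angular":[0,0,0],"claw":-1}]'
python3 - <<'E'
from h import *
go([(.5648,-.0415,.1137)],80.9)
M=T()
im=ctrl.get_image("wrist"); P=cloud(im,M); g=P.reshape(-1,3); g=g[~np.isnan(g[:,0])]
h=g[(abs(g[:,0]-.56)<.03)&(g[:,1]<-.005)&(g[:,1]>-.1)&(g[:,2]>.077)&(g[:,2]<.09)]
print(len(h),np.median(h[:,2]),cv2.minAreaRect(h[:,:2].astype(np.float32)))
a=ctrl.get_image("side")["color"][180:330,260:460]; b=ctrl.get_image("top")["color"][190:300,300:450]
cv2.imwrite("pics/g.png",np.hstack([cv2.resize(a,(400,300)),cv2.resize(b,(400,300))])[...,::-1])
E
```

```text
time: 11.45
position: [0.5506, -0.1376, 0.1149]
tool_rot: [0.244, 3.13, -0.0]
ft_force: [0.1, 0.2, -1.4]
grip_width: 0.16
grip_force: 29.9
[0.003 0.388 0.005] [0.    0.005 0.006]
7680 0.08115489969282681 ((0.5643251538276672, -0.04636231064796448), (0.08696983754634857, 0.024711960926651955), 80.816162109375)
```

View pics/g.png

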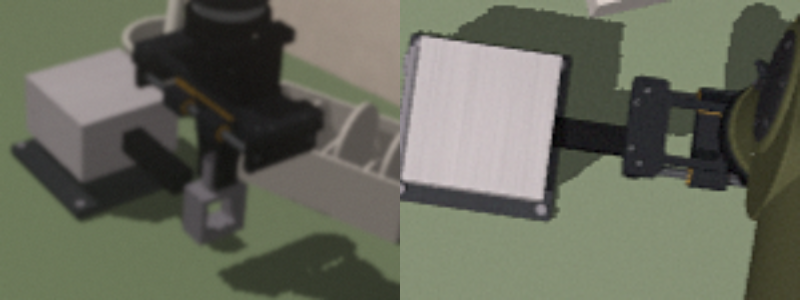

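The side view shows the loop opening facing the handle's free end and in line with it. Now I'll thread it on slowly.

```bash
python3 -m inch '[{"slide":[0.003,0.03,0.004],"angular":[0,0,0],"claw":-1},{"slide":[0.003,0.07,0.004],"angular":[0,0,0],"claw":-1},{"slide":[0.003,0.11,0.004],"angular":[0,0,0],"claw":-1},{"slide":[0.003,0.15,0.004],"angular":[0,0,0],"claw":-1},{"slide":[0.003,0.19,0.004],"angular":[0,0,0],"claw":-1},{"slide":[0.003,0.22,0.004],"angular":[0,0,0],"claw":-1}]'
```

```text
time: 12.2
position: [0.5576, -0.0812, 0.1125]
tool_rot: [0.242, 3.132, 0.001]
ft_force: [-0.1, -0.6, -1.6]
grip_width: 0.162
grip_force: 29.9
```

```bash
python3 -m inch '[{"slide":[0,0.04,0],"angular":[0,0,0],"claw":-1},{"slide":[0,0.08,0],"angular":[0,0,0],"claw":-1},{"slide":[0,0.12,0],"angular":[0,0,0],"claw":-1},{"slide":[0,0.15,0],"angular":[0,0,0],"claw":-1},{"slide":[0,0.165,0],"angular":[0,0,0],"claw":-1},{"slide":[0,0.165,0],"angular":[0,0,0],"claw":-1},{"slide":[0,0.165,0.01],"angular":[0,0,0],"claw":-1},{"slide":[0,0.165,0.02],"angular":[0,0,0],"claw":-1},{"slide":[0,0.165,0.026],"angular":[0,0,0],"claw":-1},{"slide":[0,0.165,0.028],"angular":[0,0,0],"claw":-1}]'
```

```text
time: 13.2
position: [0.5635, -0.0426, 0.1056]
tool_rot: [-0.245, -3.131, 0.0]
ft_force: [-2.1, -0.8, 1.9]
grip_width: 0.157
grip_force: 29.9
```

The fz rise of about 3.5 N at the expected height means the loop's top wall is resting on the handle. I'll open the fingers and lift straight up.

```bash
python3 -m inch '[{"slide":[0,0,0],"angular":[0,0,0],"claw":-0.6},{"slide":[0,0,0],"angular":[0,0,0],"claw":-0.5},{"slide":[0,0,0],"angular":[0,0,0],"claw":-0.3},{"slide":[0,0,0],"angular":[0,0,0],"claw":-0.3},{"slide":[0,0,-0.06],"angular":[0,0,0],"claw":-0.3},{"slide":[0,0,-0.15],"angular":[0,0,0],"claw":-0.3},{"slide":[0,0,-0.3],"angular":[0,0,0],"claw":-0.3},{"slide":[0,0,-0.45],"angular":[0,0,0],"claw":-0.3},{"slide":[0,-0.2,-0.5],"angular":[0,0,0],"claw":-0.3},{"slide":[0,-0.4,-0.5],"angular":[0,0,0],"claw":-0.3}]'
python3 -m inch '[{"slide":[0,-0.1,-0.1],"angular":[0,0,0],"claw":-0.3},{"slide":[0,-0.2,-0.1],"angular":[0,0,0],"claw":-0.3},{"slide":[0,-0.2,-0.1],"angular":[0,0,0],"claw":-0.3}]'
python3 - <<'E'
from fit import *
np.set_printoptions(precision=4,suppress=True)
o=[];a=np.radians(80.8);u=np.array([np.cos(a),np.sin(a)])
for c in("side","top"):
    im=ctrl.get_image(c); P=cloud(im); g=P.reshape(-1,3); g=g[~np.isnan(g[:,0])]
    k=g[(abs(g[:,0]-.564)<.04)&(g[:,1]>-.08)&(g[:,1]<-.0)&(g[:,2]>.1)&(g[:,2]<.14)]
    d=k[:,:2]-[.565,-.0415]; print(c,len(k),"along",np.percentile(d@u,[2,50,98]),"across",np.percentile(d@[-u[1],u[0]],[2,50,98]),"ztop",np.percentile(k[:,2],[2,99]))
    p=g[(g[:,0]>.49)&(g[:,0]<.67)&(g[:,1]>.015)&(g[:,1]<.16)&(g[:,2]>.09)&(g[:,2]<.13)]; print(" shell top z",np.percentile(p[:,2],[5,50,95]))
    for n in("mortar","jar","organiser"):
        for m in ctrl.outline_of(n,c)[:1]: q=P[m["mask"]]; print(" ",n,np.nanmedian(q,0))
    o.append(im["color"])
cv2.imwrite("pics/k.png",np.hstack([cv2.resize(o[0][180:330,260:460],(400,300)),cv2.resize(o[1][190:300,300:450],(400,300))])[...,::-1])
E
```

```text
time: 14.2
position: [0.5506, -0.139, 0.2349]
tool_rot: [0.236, 3.126, 0.001]
ft_force: [0.8, -0.4, -0.9]
grip_width: 0.342
grip_force: 0.0
time: 14.5
position: [0.5397, -0.194, 0.258]
tool_rot: [0.255, 3.128, -0.004]
ft_force: [-0.4, -0.9, 0.4]
grip_width: 0.35
grip_force: 0.0
side 181 along [-0.0108 -0.0069  0.0437] across [-0.0166  0.0067  0.0176] ztop [0.1008 0.1252]
 shell top z [0.0965 0.1047 0.1068]
  mortar [0.7578 0.1386 0.0629]
  jar [0.4051 0.392  0.0829]
  organiser [ 0.7225 -0.1447  0.049 ]
top 91 along [-0.0083 -0.0007  0.0054] across [-0.0089  0.0048  0.0163] ztop [0.1028 0.1296]
 shell top z [0.1025 0.1061 0.1095]
  mortar [ 0.5601 -0.0395  0.0894]
  jar [0.4202 0.4039 0.1413]
  organiser [ 0.7517 -0.1281  0.0426]
```

View pics/k.png

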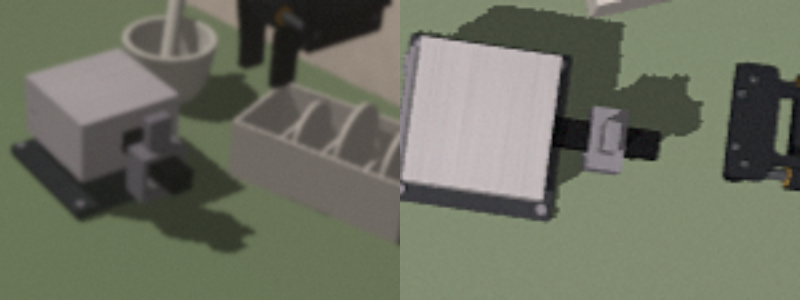

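The loop hangs upright around both handles, about mid-handle, with its tab top at z≈0.125. The press is shut, the bystanders haven't moved and the gripper is clear.

```bash
python3 -c "
from bench import ctrl
print(ctrl.close_job())"
```

```text
the job is handed in; nothing more can be done
None
```

The press is shut, the keeper loop hangs upright mid-way along both stacked handles, the mortar, jar and organiser stand where they were, and the job was handed in at about 15 s.

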